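Lock the camera boom of a microscope stand

TASK

The camera boom of the white-footed stand is loose: screw its lever bolt in (clockwise from above) by the upright lever until it is just snug, without overtightening it, then fold the lever down flat so that the bolt stays snug. Leave everything else on the bench where it is.

Things in the scene. Friction and masses are not known exactly. Their poses are not given: they have to be found in the camera images.
- stand: Fixed camera stand: white foot 170 x 130 x 12 mm, on it a split clamp block 64 (x) x 70 (y) mm, top 95 mm above the bench; along its +y a steel boom rod ending in a camera 56 mm square, centred 215 mm out, 104 mm high. Origin: bench level below the bolt's axis; z up. A round knob on the foot (28 mm wide, 16 mm high) is not part of the job.
- bolt: The lever bolt, upright in the middle of the clamp block, with a lever pivoting in its forked head. Origin: on its axis at the lever's pivot, about 129 mm above the bench, sinking 0.8 mm per radian screwed in. z up, y along the pivot pin, x towards the side to which the lever folds down. It screws in clockwise seen from above (yaw decreases).
- bolt_head (a point): Middle of the bolt's round head, 32 mm wide, 20 mm below the pivot. Turning takes 0.12 N m until, after 1.5 to 3.7 rad (unseen, differs every time), the bolt bears on the clamp; then the torque climbs by some 3 N m per rad. Snug: 0.4 to 0.6 N m in all at the lever; 1.1 N m is overtight. Its own 0.12 N m friction then holds it; do not turn it back.
- lever (a joint): Angle of the bolt's lever about its pivot, rad: 0 upright (open), 1.571 folded flat (closed, a hard stop). It starts at 0 to 0.12 and stays where it is left; stiff: 0.35 N m moves it.
- lever_mid (a point): Middle of the lever's paddle, 43 mm from the pivot. The paddle is a dark steel blade 12 mm thick (along the bolt's y), 26 mm wide (along the bolt's x when upright) and 62 mm long, from 12 to 74 mm from the pivot. Axes: z along the lever away from the pivot, y along the pivot pin.
- oil_bottle: Bystander: small brown oil bottle, 28 mm wide, 55 mm high, beside the stand. Origin at the centre of its underside.
- objective: Bystander: steel microscope objective standing on its wide end, 30 mm wide, 46 mm high, beside the stand. Origin at the centre of its underside.
- driver: Bystander: screwdriver 160 mm long lying in front of the stand, along its own x.
- slide_box: Bystander: white slide box 100 x 85 x 34 mm, to the right. Origin at the centre of its underside.
- beaker: Bystander: clear beaker 64 mm wide, 75 mm high, to the left. Origin at the centre of its underside.
- adapter: Bystander: aluminium adapter ring 52 mm wide, 14 mm high, lying beside the boom rod. Origin at the centre of its underside.

How it is judged:
By the outcome, as a careful person would: the job done as asked, in the order asked, and still so for the second after the job is handed in, with the robot touching nothing.
It also fails if it takes over 72 s, if anything falls off the work surface, if the arm or the gripper's body presses on something with over 40 N, if the wrist force passes 120 N, or if a joint passes its speed limit or range.

ROBOT

A 6-joint arm with a two-finger parallel gripper is mounted at the origin on the work surface. World frame = base frame: x ahead of the robot, y to its left, z up, the work surface at z = 0. Lengths are in m, angles in rad, forces in N, time in s.
With the tool pointing down it reaches from about 0.35 to 0.775 m from the base axis. Payload 7.3 kg.
Tool frame: the origin (TCP) lies between the finger pads; the fingertips stand 8 mm ahead of it and the grasp point (between the pads) lies 11 mm behind it (robot.nose_length is the distance from the TCP to the fingertips, in m); z points along the fingers, y is the line along which they close (so a half turn about z gives the same grasp; the last joint's range is limited). The gripper opens to 92 mm and grips with 3 to 60 N. Pads are 19 mm wide; open, the fingers measure 130 mm over their backs; the gripper's body (75 mm by 190 mm) begins 47 mm behind the grasp point.
Start: joints at [-1.454, 0.342, 1.524, -0, 1.275, -0.146], TCP at [0.136, -0.507, 0.235] pointing down, gripper open.
Joint ranges: [-2.53, 2.53], [-0.77, 2.02], [0.04, 2.7], [-1, 4.14], [0.28, 2.66], [-3.11, 3.11]. Speed limits (rad/s): [2.57, 2.57, 3.14, 3.14, 3.14, 3.14].

INTERFACE

Orientations are given as [roll, pitch, yaw] about the fixed x, y, z axes, in that order (R = Rz(yaw) Ry(pitch) Rx(roll)).
In Python, from cell import robot gives the robot as it stands. The module is installed in compiled form; this text tells all that it offers.
- The arm moves only by the shell command python3 -m jog 'ROWS' [FORCE]. ROWS is JSON, a list that holds one entry, the list of rows, each a list of 5 numbers: the gripper's target within -1 to 1 (fully open at 1, half-way at 0, shut at -1), then the shift along the tool's x, y, z in m, then the turn about the tool's z in rad. A call has 1 to 5 rows; each row is the pose to reach, as a shift and turn from the pose commanded when the call began, along the tool's axes at that moment; what a row does not reach only later rows make up. A row lasts 1/12 s, in which the tool goes at most 41.7 mm and 7.16 degrees, less where a joint would pass 70% of its speed; a pose out of reach is approached as far as the arm can. A call with a gripper value outside its range is refused whole. The fingers move at their own pace and stop on an object; FORCE is the grip in N (left out, the last holds). Time passes only in rows, so rows that repeat a pose let the fingers close. It gives the time, the measured TCP pose, the force, the opening and the grip force at its end, in the units of the state.
- robot.observe(): the state, without advancing time (a new reading comes with each control period).
- robot.read_camera(name): name is "scene" or "top" or "wrist"; returns the picture (384x512x3 uint8, red, green, blue); there is no depth.
- robot.camera_model(name): a dict with "camera_matrix" (3x3 intrinsics, pixels), "dist_coeffs" ([k1, k2, p1, p2, k3] as OpenCV has them; the pictures are not rectified), "position" and "attitude" of the camera in the world; the wrist camera has in their place "mount" (4x4, takes a point from camera to tool coordinates, whose origin is the TCP and whose axes are the flange's). Camera axes: x right, y down, z forward; pixel columns grow to the right and rows downward; lengths in m; the calibration is good to about 2 mm. A picture is of the moment at which its call begins: read the wrist's pose just before it. camera_model takes no time and is no camera call.
- robot.hand_in(): hands the job in; it is judged then, once.
The state is a dict: "time": time; "qpos": joint angles; "qvel": joint speeds; "joint_efforts": joint torques, N m; "tool_pos": TCP position; "tool_rot": TCP orientation; "contact_force": force on the tool from outside, world axes, zero at the start; "torque": the same for the moment, N m; "opening": finger opening in m; "grip_force": force on a finger pad.
Only numpy, scipy, OpenCV 4.12 (cv2) and the standard library are available. Lean on these libraries where they do the work, as an engineer would, in place of code of your own. Each camera call takes 0.05 s, during which the arm holds its last target. There are 200 camera calls.

## Working session

There is one attempt and no reset: what is moved stays moved. The work goes in short steps, Python scripts to look and compute and a shell command to move; the robot and the scene stay as the last step left them, time stands still between calls to the robot, and variables do not carry over. Pictures are saved under pics/ and viewed, at most 10 in all, crops included, and the job is handed in when it is done.

```bash
mkdir -p pics; cat > h.py <<'E'
import numpy as np, cv2
from cell import robot
from scipy.spatial.transform import Rotation as R
def snap(n,f):
    s=robot.observe(); im=robot.read_camera(n); cv2.imwrite('pics/'+f,im[:,:,::-1]); return s,im
E
python3 - <<'E'
from h import *
s=robot.observe();print(s)
for n in("scene","top"):
    m=robot.camera_model(n);print(n,m);snap(n,n+'0.png')
print(robot.camera_model("wrist"), robot.nose_length)
a=np.hstack([cv2.imread('pics/scene0.png'),cv2.imread('pics/top0.png')])
E
```

```text
{'time': 0.0, 'qpos': array([-1.45403856e+00,  3.42706238e-01,  1.52502446e+00,  3.06018247e-05,
        1.27540998e+00, -1.46028016e-01]), 'qvel': array([-2.54911238e-04, -9.25613852e-04,  6.20788346e-05, -9.38205487e-04,
       -7.34316751e-04,  5.83488770e-04]), 'joint_efforts': array([ 5.59446198e-04, -4.31247389e+01, -2.44220996e+01,  7.17154378e-02,
        5.60637563e-02, -1.50032861e-04]), 'tool_pos': array([ 0.13634907, -0.50656979,  0.23405092]), 'tool_rot': array([-3.14006537e+00, -2.54202820e-04,  2.62776662e-01]), 'contact_force': array([ 0.72162934,  0.38282231, -0.33162453]), 'torque': array([-0.06778657, -0.02802573,  0.03628536]), 'grip_force': 0.0, 'opening': 0.09160433500061738}
scene {'camera_matrix': array([[361.92162264,   0.        , 258.19167073],
       [  0.        , 361.92162264, 186.84923166],
       [  0.        ,   0.        ,   1.        ]]), 'dist_coeffs': array([0.03398579, 0.        , 0.        , 0.        , 0.        ]), 'position': array([1.16418349, 0.40877407, 0.77931058]), 'attitude': array([-2.32644254, -0.01285152,  2.16397094])}
top {'camera_
[... 273 characters left out ...]
 0.03699194, 1.45359969]), 'attitude': array([-2.99110204, -0.02015235, -1.55606855])}
{'camera_matrix': array([[317.75579905,   0.        , 254.61923928],
       [  0.        , 317.75579905, 195.05531756],
       [  0.        ,   0.        ,   1.        ]]), 'dist_coeffs': array([-0.0534593,  0.       ,  0.       ,  0.       ,  0.       ]), 'mount': array([[ 4.85324071e-04, -9.55163337e-01, -2.96078984e-01,
         8.02227497e-02],
       [ 9.99999453e-01,  7.38016326e-04, -7.41701851e-04,
         6.61969683e-04],
       [ 9.26957539e-04, -2.96078462e-01,  9.55163172e-01,
        -1.49739213e-01],
       [ 0.00000000e+00,  0.00000000e+00,  0.00000000e+00,
         1.00000000e+00]])} 0.008
```

View pics/scene0.png

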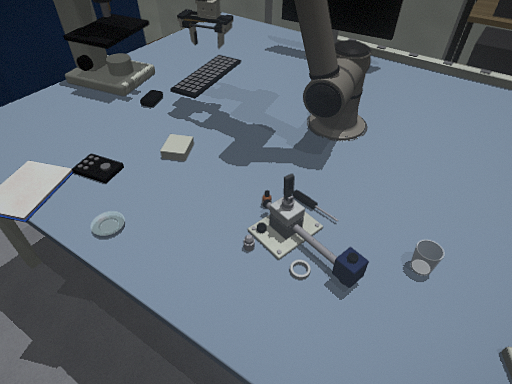

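View pics/top0.png

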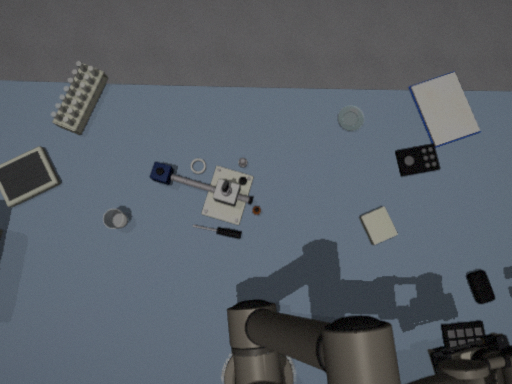

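The scene view shows the stand near pixel (288,215) with the lever upright at (289,185). In the top view the block is near (228,190) and the camera at (161,172). Next I'll crop closer.

```bash
python3 - <<'E'
from h import *
a=cv2.imread('pics/scene0.png')[160:260,240:340];b=cv2.imread('pics/top0.png')[145:245,175:275]
f=lambda i:cv2.resize(i,(400,400),interpolation=cv2.INTER_CUBIC)
cv2.imwrite('pics/c1.png',np.hstack([f(a),f(b)]))
E
```

```text
(no output)
```

View pics/c1.png

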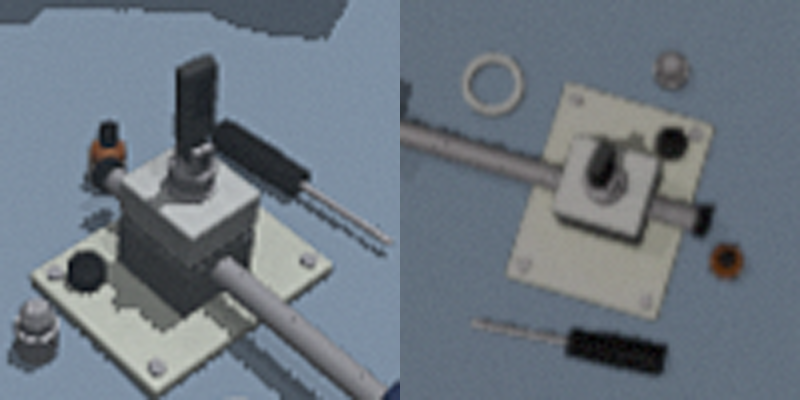

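Crop: the lever's tip is at scene pixel (289,176) and its base at (289,198); in the top view the bolt head is at about (226,190). Now I'll triangulate.

```bash
cat >> h.py <<'E'
def ray(n,uv,s=None):
    m=robot.camera_model(n); p=cv2.undistortPoints(np.float64([[uv]]),m['camera_matrix'],m['dist_coeffs'])[0,0]
    d=np.array([p[0],p[1],1.])
    if n=='wrist':
        T=m['mount']; Rt=R.from_euler('xyz',s['tool_rot']).as_matrix()
        return s['tool_pos']+Rt@T[:3,3], Rt@T[:3,:3]@d
    return m['position'], R.from_euler('xyz',m['attitude']).as_matrix()@d
def onz(n,uv,z,s=None):
    o,d=ray(n,uv,s); return o+d*(z-o[2])/d[2]
E
python3 - <<'E'
from h import *
print('head',onz('top',(226.2,190.5),.112),onz('scene',(288.3,204),.112))
print('tip',onz('top',(225.3,183),.203),onz('scene',(289,176),.203))
c=[((565,85)),(712,125),(657,318),(507,275)]
P=[onz('top',((u-400)/4+175,v/4+145),.012)[:2] for u,v in c];print(P,np.mean(P,0))
print('cam',onz('top',(161,172),.13))
E
```

```text
head [0.5691388  0.10947781 0.112     ] [0.5812205  0.11918631 0.112     ]
tip [0.57698442 0.10768328 0.203     ] [0.5791151  0.11252375 0.203     ]
[array([0.66510838, 0.14987162]), array([0.6336683 , 0.02743403]), array([0.47312198, 0.06958901]), array([0.5062468 , 0.19247291])] [0.56953636 0.10984189]
cam [0.61951129 0.30674489 0.13      ]
```

```bash
for i in 1 2 3; do :; done
python3 -m jog '[[[1,0.145,-0.121,-0.018,0],[1,0.145,-0.121,-0.018,0],[1,0.145,-0.121,-0.018,0],[1,0.145,-0.121,-0.018,0],[1,0.145,-0.121,-0.018,0]]]'
python3 -m jog '[[[1,0.145,-0.121,-0.018,0],[1,0.145,-0.121,-0.018,0],[1,0.145,-0.121,-0.018,0],[1,0.145,-0.121,-0.018,0],[1,0.145,-0.121,-0.018,0]]]'
python3 -m jog '[[[1,0.145,-0.121,-0.018,0],[1,0.145,-0.121,-0.018,0],[1,0.145,-0.121,-0.018,0],[1,0.145,-0.121,-0.018,0],[1,0.145,-0.121,-0.018,0]]]'
python3 -m jog '[[[1,0.145,-0.121,-0.018,-0.12],[1,0.145,-0.121,-0.018,-0.24],[1,0.145,-0.121,-0.018,-0.36],[1,0.145,-0.121,-0.018,-0.48],[1,0.145,-0.121,-0.018,-0.6]]]'
python3 -m jog '[[[1,0,0,0,-0.12],[1,0,0,0,-0.24],[1,0,0,0,-0.36],[1,0,0,0,-0.48],[1,0,0,0,-0.6]]]'
python3 - <<'E'
from h import *
s,im=snap('wrist','w1.png');print(s)
E
```

```text
time: 0.52
tool_pos: [0.2463, -0.3491, 0.2528]
tool_rot: [-3.14, -0.001, 0.264]
contact_force: [-0.2, -1.0, 0.6]
opening: 0.0916
grip_force: 0.0
time: 0.93
tool_pos: [0.3549, -0.1948, 0.2711]
tool_rot: [-3.141, -0.001, 0.265]
contact_force: [0.2, 0.2, -0.4]
opening: 0.0916
grip_force: 0.0
time: 1.35
tool_pos: [0.4637, -0.0401, 0.2889]
tool_rot: [-3.141, -0.001, 0.265]
contact_force: [-0.4, -0.8, 0.2]
opening: 0.0917
grip_force: 0.0
time: 1.77
tool_pos: [0.5721, 0.1147, 0.3062]
tool_rot: [-3.141, -0.001, 0.871]
contact_force: [-0.8, -0.2, 0.2]
opening: 0.0917
grip_force: 0.0
time: 2.18
tool_pos: [0.5706, 0.1112, 0.3061]
tool_rot: [-3.14, 0.0, 1.469]
contact_force: [-0.8, -0.0, 1.1]
opening: 0.0919
grip_force: 0.0
{'time': 2.1833, 'qpos': array([ 6.07676915e-02,  4.08253129e-01,  1.22835884e+00, -1.08115718e-04,
        1.50630402e+00,  1.62569973e-01]), 'qvel': array([-1.98013266e-03, -2.36784994e-03, -5.21637364e-04,  7.52789189e-04,
       -5.25445571e-04, -1.42930146e+00]), 'joint_efforts': array([ 1.03290787e-01, -4.82741761e+01, -2.62915957e+01,  8.68603773e-02,
        2.72737246e-02,  1.91059358e+00]), 'tool_pos': array([0.57057289, 0.1112229 , 0.30605269]), 'tool_rot': array([-3.14030423e+00,  3.20647671e-04,  1.46900129e+00]), 'contact_force': array([-0.81145238, -0.04332652,  1.05181376]), 'torque': array([ 0.0032322 , -0.14016767,  0.03552766]), 'grip_force': 0.0, 'opening': 0.09191969891729544}
```

View pics/w1.png

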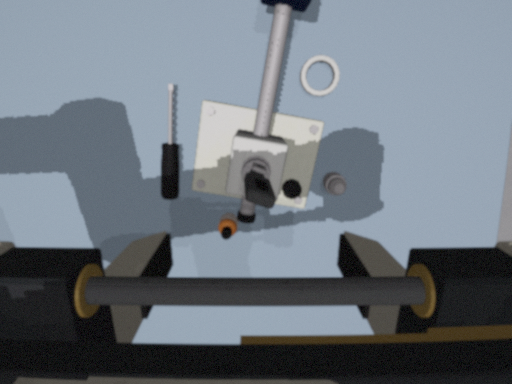

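The wrist view shows the bolt head at about (257,170), the dark paddle pointing down to about (262,190), and the boom going up. Next I'll zoom in.

```bash
python3 - <<'E'
from h import *
python=None
s,im=snap('wrist','w2.png');print(s['tool_pos'],s['tool_rot'],s['qpos'])
a=im[120:225,205:330,::-1];cv2.imwrite('pics/c2.png',cv2.resize(a,None,fx=6,fy=5.5 and 6*0.95,interpolation=cv2.INTER_CUBIC) if 0 else cv2.resize(a,(750,600) if 0 else (714,600),interpolation=cv2.INTER_CUBIC) if 0 else cv2.resize(a,None,fx=5,fy=5,interpolation=cv2.INTER_CUBIC))
g=im.max(2)[120:225,205:330]
m=(g<45).astype(np.uint8)
n,l,st,c=cv2.connectedComponentsWithStats(m)
for i in range(1,n):
    if st[i,4]>30: 
        p=np.argwhere(l==i)[:,::-1]+[205,120]; print(st[i],c[i]+[205,120],cv2.minAreaRect(p.astype(np.float32)))
E
```

```text
[0.57054179 0.11117021 0.30607375] [-3.14029620e+00  3.37510877e-04  1.47611314e+00] [ 6.06931026e-02  4.08171745e-01  1.22842771e+00 -1.33092099e-04
  1.50632627e+00  1.55385171e-01]
[ 40  51  29  27 450] [257.8        184.03555556] ((259.6705322265625, 183.64161682128906), (30.411439895629883, 22.656522750854492), 8.746161460876465)
[ 78  61  17  17 222] [291.26126126 188.55405405] ((291.0, 189.0), (16.0, 16.0), 90.0)
[ 32  92  17  10 110] [244.87272727 217.52727273] ((245.12002563476562, 217.1599884033203), (16.12203598022461, 8.485280990600586), 8.130102157592773)
```

View pics/c2.png

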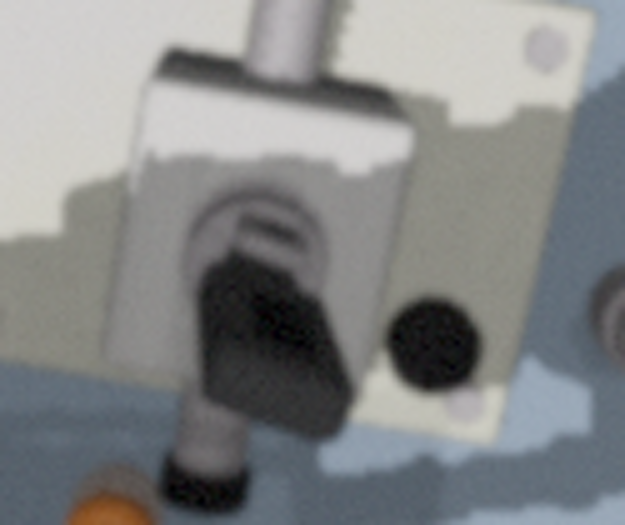

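The crop shows the head centre at about (256.4,171). The lever's tip face has corners at about (246,199), (269,208) and (275.4,198.5).

```bash
python3 - <<'E'
from h import *
s=robot.observe()
px=lambda u,v:(205+u/5,120+v/5)
A=onz('wrist',px(205,395),.202,s);B=onz('wrist',px(320,440),.202,s);C=onz('wrist',px(352,392),.202,s)
print(A,B,C,np.linalg.norm(B-A),np.linalg.norm(C-B))
d=B-A;print('dir',np.arctan2(d[1],d[0]),np.arctan2(*(C-B)[1::-1]),'tip',(A+C)/2)
print('head ring',onz('wrist',px(257,255),.112,s))
blk=[px(150,85),px(412,128),px(378,370),px(105,350)]
P=[onz('wrist',p,.095,s) for p in blk];print(P,np.mean(P,0))
q=[onz('scene',(240+u/4,160+v/4),z) for u,v,z in[(177,68,.203),(203,57,.203),(217,60,.203),(190,75,.203)]];print(q)
E
```

```text
[0.56312473 0.10961777 0.202     ] [0.58158307 0.09961126 0.202     ] [0.58771352 0.10754675 0.202     ] 0.020996200150360703 0.010027684293983673
dir -0.49676781337351905 0.9130278641637953 tip [0.57541912 0.10858226 0.202     ]
head ring [0.572459   0.11219456 0.112     ]
[array([0.55221398, 0.14991541, 0.095     ]), array([0.61020832, 0.13401257, 0.095     ]), array([0.59777393, 0.07752821, 0.095     ]), array([0.53393167, 0.08926439, 0.095     ])] [0.57353197 0.11268014 0.095     ]
[array([0.58873186, 0.10500528, 0.203     ]), array([0.57119802, 0.11276426, 0.203     ]), array([0.56874887, 0.12108072, 0.203     ]), array([0.58968552, 0.11459878, 0.203     ])]
```

```bash

python3 -m jog '[[[1,0,0,0,-0.12],[1,0,0,0,-0.24],[1,0,0,0,-0.36],[1,0,0,0,-0.48],[1,0,0,0,-0.6]]]'
python3 -m jog '[[[1,0,0,0,-0.12],[1,0,0,0,-0.24],[1,0,0,0,-0.36],[1,0,0,0,-0.48],[1,0,0,0,-0.56]]]'
python3 -m jog '[[[0.6,-0.002,0.002,0.04,0],[0.2,-0.002,0.002,0.08,0],[0,-0.002,0.002,0.115,0],[-0.2,-0.002,0.002,0.135,0],[-0.2,-0.002,0.002,0.145,0]]]' 20
python3 - <<'E'
from h import *
s,im=snap('wrist','w3.png');print(s['tool_pos'],s['tool_rot'],s['torque'],s['qpos'])
E
```

```text
time: 2.7
tool_pos: [0.5707, 0.111, 0.3064]
tool_rot: [-3.141, -0.0, 2.064]
contact_force: [-0.5, -0.5, 0.0]
opening: 0.0917
grip_force: 0.0
time: 3.12
tool_pos: [0.5706, 0.111, 0.3064]
tool_rot: [-3.141, -0.0, 2.624]
contact_force: [0.2, 0.8, 0.3]
opening: 0.0916
grip_force: 0.0
time: 3.53
tool_pos: [0.5715, 0.1116, 0.158]
tool_rot: [-3.138, -0.005, 2.619]
contact_force: [0.3, 0.3, -0.0]
opening: 0.0627
grip_force: 0.0
[0.57154457 0.11162667 0.15795167] [-3.13803399 -0.00523138  2.61882538] [ 0.05207974 -0.14819409  0.00674817] [ 6.13506310e-02  5.17059864e-01  1.46659987e+00 -9.11688672e-05
  1.16425940e+00 -9.86651416e-01]
```

View pics/w3.png

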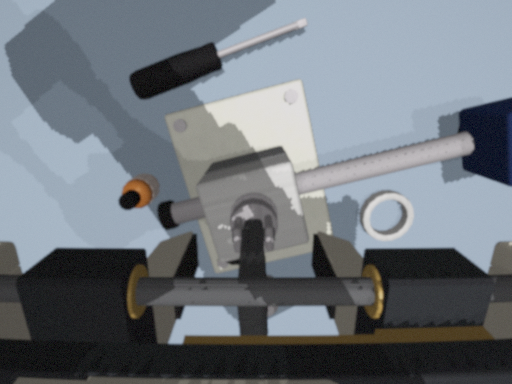

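The blade is at column ~253, centred between the fingers and aligned with them. I'll close on it.

```bash

python3 -m jog '[[[-0.7,0,0,0,0],[-0.8,0,0,0,0],[-1,0,0,0,0],[-1,0,0,0,0],[-1,0,0,0,0]]]' 20
python3 -m jog '[[[-1,0,0,0,0],[-1,0,0,0,0],[-1,0,0,0,0],[-1,0,0,0,0]]]' 55
python3 -c "
from h import *
s=robot.observe();print(s['tool_pos'],s['tool_rot'],s['torque'],s['contact_force'])"
```

```text
time: 4.0
tool_pos: [0.5741, 0.1118, 0.1629]
tool_rot: [3.14, 0.002, 2.622]
contact_force: [-0.4, 0.9, 0.5]
opening: 0.0256
grip_force: 0.0
time: 4.33
tool_pos: [0.5727, 0.1102, 0.1622]
tool_rot: [-3.138, -0.0, 2.623]
contact_force: [-4.4, -7.5, 4.4]
opening: 0.0119
grip_force: 54.8
[0.57267966 0.1102365  0.16218031] [-3.13812893e+00 -8.43618445e-05  2.62289258e+00] [-1.07213953  0.5979087   0.10229978] [-4.4337632  -7.48048417  4.39448515]
```

```bash
cat > chk.py <<'E'
import sys
from h import *
s=robot.observe();print('CHK',s['tool_pos'].round(4),s['tool_rot'][2].round(3),'tz',s['torque'].round(3),s['contact_force'].round(1),'q6',s['qpos'][5].round(3))
if len(sys.argv)>1 and abs(s['torque'][2])>float(sys.argv[1]): sys.exit('STOP torque')
E
python3 -m jog '[[[-1,0,-0.0015,0,0],[-1,0,-0.0015,0,0]]]' >/dev/null; python3 chk.py
python3 -m jog '[[[-1,0,0,0.0001,0.1],[-1,0,0,0.0002,0.2],[-1,0,0,0.0003,0.3],[-1,0,0,0.0003,0.4]]]' ; python3 chk.py 0.35 &&
python3 -m jog '[[[-1,0,0,0.0001,0.1],[-1,0,0,0.0002,0.2],[-1,0,0,0.0003,0.3],[-1,0,0,0.0003,0.4]]]' >/dev/null; python3 chk.py
```

```text
CHK [0.5726 0.11   0.1622] 2.623 tz [-0.427  0.297  0.144] [-2.6 -3.1  4.6] q6 -0.993
time: 4.83
tool_pos: [0.5723, 0.1098, 0.1618]
tool_rot: [-3.14, 0.001, 2.218]
contact_force: [-4.2, -4.0, 4.5]
opening: 0.0115
grip_force: 54.8
CHK [0.5723 0.1098 0.1618] 2.218 tz [-0.816  0.491  0.096] [-4.2 -4.   4.5] q6 -0.588
CHK [0.572  0.1096 0.1615] 1.818 tz [-0.974  0.81   0.169] [-5.9 -4.9  5.3] q6 -0.188
```

```bash

python3 -m jog '[[[-1,-0.0007,-0.0014,0.0001,0.12],[-1,-0.0007,-0.0014,0.0001,0.24],[-1,-0.0007,-0.0014,0.0002,0.36],[-1,-0.0007,-0.0014,0.0003,0.48],[-1,-0.0007,-0.0014,0.0004,0.56]]]' >/dev/null; python3 chk.py 0.3 &&
python3 -m jog '[[[-1,0,0,0,0.05],[-1,0,0,0.0001,0.1]]]' >/dev/null; python3 chk.py 0.26 &&
python3 -m jog '[[[-1,0,0,0,0.05],[-1,0,0,0.0001,0.1]]]' >/dev/null; python3 chk.py 0.26 &&
python3 -m jog '[[[-1,0,0,0,0.05],[-1,0,0,0.0001,0.1]]]' >/dev/null; python3 chk.py 0.26 &&
python3 -m jog '[[[-1,0,0,0,0.05],[-1,0,0,0.0001,0.1]]]' >/dev/null; python3 chk.py 0.26 
```

```text
CHK [0.5712 0.1094 0.1611] 1.257 tz [-0.37   0.571  0.16 ] [-5.  -1.6  4.7] q6 0.372
CHK [0.5711 0.1095 0.161 ] 1.16 tz [-0.329  0.619  0.117] [-3.7 -1.2  6.3] q6 0.468
CHK [0.571  0.1095 0.1609] 1.061 tz [-0.285  0.659  0.133] [-3.5 -1.6  6.6] q6 0.568
CHK [0.5709 0.1096 0.1608] 0.961 tz [-0.266  0.78   0.12 ] [-4.5 -1.1  6. ] q6 0.668
CHK [0.5708 0.1096 0.1607] 0.861 tz [-0.227  0.872  0.113] [-5.6 -1.   6.2] q6 0.768
```

```bash

python3 -m jog '[[[-1,-0.0006,-0.0008,0,0.05],[-1,-0.0006,-0.0008,0,0.1]]]' >/dev/null; python3 chk.py 0.26 &&
python3 -m jog '[[[-1,0,0,0,0.05],[-1,0,0,0,0.1]]]' >/dev/null; python3 chk.py 0.26 &&
python3 -m jog '[[[-1,0,0,0,0.05],[-1,0,0,0.0001,0.1]]]' >/dev/null; python3 chk.py 0.26 &&
python3 -m jog '[[[-1,0,0,0,0.05],[-1,0,0,0.0001,0.1]]]' >/dev/null; python3 chk.py 0.26 &&
python3 -m jog '[[[-1,0,0,0,0.05],[-1,0,0,0.0001,0.1]]]' >/dev/null; python3 chk.py 0.26 &&
python3 -m jog '[[[-1,0,0,0,0.05],[-1,0,0,0.0001,0.1]]]' >/dev/null; python3 chk.py 0.26 &&
python3 -m jog '[[[-1,0,0,0,0.05],[-1,0,0,0.0001,0.1]]]' >/dev/null; python3 chk.py 0.26 
```

```text
CHK [0.5706 0.1097 0.1607] 0.761 tz [-0.153  0.337  0.135] [-1.6 -0.3  4.1] q6 0.868
CHK [0.5705 0.1098 0.1607] 0.661 tz [-0.101  0.357  0.081] [-2.  -0.2  3.2] q6 0.968
CHK [0.5705 0.1098 0.1606] 0.561 tz [-0.059  0.392  0.107] [-2.4 -0.1  3.6] q6 1.068
CHK [0.5704 0.1099 0.1605] 0.461 tz [-0.018  0.481  0.1  ] [-1.3  0.3  3.9] q6 1.168
CHK [0.5704 0.1101 0.1604] 0.361 tz [0.103 0.504 0.079] [-2.3  0.4  5.3] q6 1.268
CHK [0.5703 0.1101 0.1603] 0.261 tz [0.179 0.55  0.063] [-3.2  1.3  4.1] q6 1.368
CHK [0.5703 0.1102 0.1602] 0.161 tz [0.275 0.567 0.142] [-2.7  1.   5.5] q6 1.468
```

```bash

python3 -m jog '[[[-1,0,0,0,0.05],[-1,0,0,0,0.1]]]' >/dev/null; python3 chk.py 0.26 &&
python3 -m jog '[[[-1,0,0,0,0.05],[-1,0,0,0,0.1]]]' >/dev/null; python3 chk.py 0.26 &&
python3 -m jog '[[[-1,0,0,0,0.05],[-1,0,0,0.0001,0.1]]]' >/dev/null; python3 chk.py 0.26 &&
python3 -m jog '[[[-1,0,0,0,0.05],[-1,0,0,0.0001,0.1]]]' >/dev/null; python3 chk.py 0.26 &&
python3 -m jog '[[[-1,0,0,0,0.05],[-1,0,0,0.0001,0.1]]]' >/dev/null; python3 chk.py 0.26 &&
python3 -m jog '[[[-1,0,0,0,0.05],[-1,0,0,0.0001,0.1]]]' >/dev/null; python3 chk.py 0.26 &&
python3 -m jog '[[[-1,0,0,0,0.05],[-1,0,0,0.0001,0.1]]]' >/dev/null; python3 chk.py 0.26 &&
python3 -m jog '[[[-1,0,0,0,0.05],[-1,0,0,0.0001,0.1]]]' >/dev/null; python3 chk.py 0.26 
```

```text
CHK [0.5703 0.1103 0.1602] 0.061 tz [0.308 0.533 0.125] [-2.4  1.6  4.6] q6 1.568
CHK [0.5703 0.1105 0.1601] -0.039 tz [0.372 0.498 0.107] [-2.3  2.5  2.7] q6 1.668
CHK [0.5703 0.1106 0.16  ] -0.139 tz [0.511 0.506 0.09 ] [-2.2  2.5  4.1] q6 1.768
CHK [0.5703 0.1106 0.1599] -0.239 tz [0.532 0.447 0.1  ] [-2.3  2.9  4.5] q6 1.868
CHK [0.5703 0.1108 0.1598] -0.339 tz [0.614 0.45  0.151] [-1.6  4.1  4.2] q6 1.968
CHK [0.5704 0.1109 0.1598] -0.439 tz [0.723 0.442 0.143] [-2.5  3.9  3.8] q6 2.068
CHK [0.5704 0.111  0.1597] -0.539 tz [0.8   0.434 0.115] [-1.7  4.   4. ] q6 2.168
CHK [0.5705 0.111  0.1596] -0.639 tz [0.788 0.568 0.314] [-1.2  5.2  4.5] q6 2.268STOP torque
```

```bash

python3 -m jog '[[[-1,0,0,0,0]]]' >/dev/null; python3 chk.py
python3 -m jog '[[[-1,0,0,0,0.03],[-1,0,0,0,0.03]]]' >/dev/null; python3 chk.py 0.44 &&
python3 -m jog '[[[-1,0,0,0,0]]]' >/dev/null; python3 chk.py
```

```text
CHK [0.5704 0.111  0.1596] -0.638 tz [0.934 0.541 0.093] [-2.4  6.2  4.6] q6 2.268
CHK [0.5704 0.111  0.1596] -0.667 tz [0.913 0.618 0.276] [-1.2  5.6  3.4] q6 2.296
CHK [0.5705 0.111  0.1596] -0.665 tz [0.889 0.574 0.213] [-1.7  5.8  3.7] q6 2.295
```

```bash

python3 -m jog '[[[-1,0,0,0,0.02]]]' >/dev/null; python3 chk.py 0.45 &&
python3 -m jog '[[[-1,0,0,0,0.02]]]' >/dev/null; python3 chk.py 0.45 &&
python3 -m jog '[[[-1,0,0,0,0.02]]]' >/dev/null; python3 chk.py 0.45
```

```text
CHK [0.5705 0.111  0.1596] -0.685 tz [0.845 0.614 0.371] [-0.8  6.   3.6] q6 2.314
CHK [0.5705 0.111  0.1596] -0.706 tz [0.85  0.643 0.453] [0.1 6.  4.1] q6 2.335
CHK [0.5705 0.111  0.1596] -0.706 tz [0.85  0.643 0.453] [0.1 6.  4.1] q6 2.335STOP torque
STOP torque
```

```bash

python3 -m jog '[[[-1,0,0,0,0.015]]]' >/dev/null; python3 chk.py
python3 -m jog '[[[-1,0,0,0,0.015]]]' >/dev/null; python3 chk.py
```

```text
CHK [0.5705 0.1111 0.1596] -0.721 tz [0.874 0.605 0.452] [-1.5  5.8  4.2] q6 2.35
CHK [0.5705 0.1111 0.1596] -0.735 tz [0.851 0.641 0.498] [-0.6  6.7  4.2] q6 2.365
```

```bash

python3 -m jog '[[[0,0,0,0,0],[0,0,0,0,0],[0,0,0,0,0],[0,0,0,0,0],[0,0,0,0,0]]]'
python3 -m jog '[[[0,0,0,-0.035,0],[0,0,0,-0.07,0],[0,0,0,-0.09,0],[0,0,0,-0.09,0],[0,0,0,-0.09,0]]]' >/dev/null
python3 chk.py
python3 - <<'E'
from h import *
s,im=snap('wrist','w4.png')
cv2.imwrite('pics/c4.png',cv2.resize(im[120:300,150:360,::-1],None,fx=3,fy=3,interpolation=cv2.INTER_CUBIC))
E
```

```text
time: 9.83
tool_pos: [0.5706, 0.1093, 0.159]
tool_rot: [3.141, 0.0, -0.737]
contact_force: [-0.7, -0.1, 0.4]
opening: 0.0408
grip_force: 0.0
CHK [0.571  0.1094 0.2502] -0.737 tz [0.126 0.052 0.003] [-0.2 -0.1 -0.8] q6 2.366
```

View pics/c4.png

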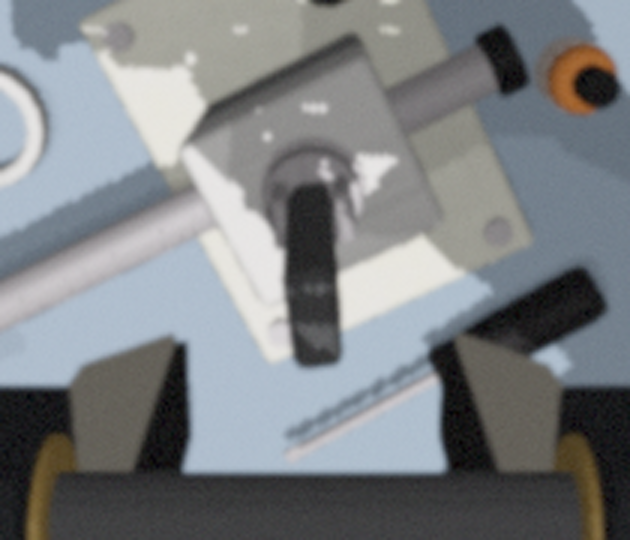

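The lever is aligned with the tool. Its head is at crop (312,200) and the tip face spans rows ~288–363. I'll measure the lean direction.

```bash
python3 - <<'E'
from h import *
s=robot.observe(); p=lambda u,v:(150+u/3,120+v/3)
Rt=R.from_euler('xyz',s['tool_rot']).as_matrix()
for n,u,v,z in[('tipfar',314,288,.200),('tipnear',318,363,.200),('head top rim',310,148,.112),('head ctr',311,200,.112),('tipL',290,363,.2),('tipR',341,363,.2)]:
    w=onz('wrist',p(u,v),z,s);print(n,w.round(4),'tool',(Rt.T@(w-s['tool_pos'])).round(4))
E
```

```text
tipfar [0.5733 0.1061 0.2   ] tool [0.0045 0.0004 0.0487]
tipnear [0.5591 0.1177 0.2   ] tool [-0.0138  0.0013  0.0487]
head top rim [0.5831 0.0988 0.112 ] tool [ 0.0166 -0.0008  0.1367]
head ctr [0.5706 0.1097 0.112 ] tool [ 0.     -0.0005  0.1367]
tipL [0.5634 0.1224 0.2   ] tool [-0.0139 -0.0051  0.0487]
tipR [0.5556 0.1138 0.2   ] tool [-0.0138  0.0065  0.0487]
```

```bash

python3 -m jog '[[[-1,0.04,0.001,0,0],[-1,0.04,0.001,0,0],[-1,0.04,0.001,0,0],[-1,0.04,0.001,0,0],[-1,0.04,0.001,0,0]]]' 20 >/dev/null
python3 -m jog '[[[-1,0,0,0.035,0],[-1,0,0,0.061,0],[-1,0,0,0.061,0],[-1,0,0,0.061,0]]]'; python3 chk.py
python3 -m jog '[[[-1,-0.01,0,0,0],[-1,-0.017,0,0,0],[-1,-0.02,0,0,0],[-1,-0.023,0,0,0]]]'>/dev/null ; python3 chk.py
python3 -m jog '[[[-1,-0.003,0,0,0],[-1,-0.006,0,0,0]]]'>/dev/null ; python3 chk.py
```

```text
time: 11.05
tool_pos: [0.5985, 0.0824, 0.1874]
tool_rot: [3.139, 0.002, -0.736]
contact_force: [1.0, -0.1, -0.4]
opening: 0.0004
grip_force: 0.0
CHK [0.5985 0.0824 0.1874] -0.736 tz [ 0.083 -0.016 -0.02 ] [ 1.  -0.1 -0.4] q6 2.317
CHK [0.5837 0.097  0.1903] -0.737 tz [-0.947 -0.679 -0.012] [ 4.6 -6.3  3.2] q6 2.344
CHK [0.5797 0.1002 0.1906] -0.737 tz [-1.214 -0.491 -0.009] [ 3.5 -7.6  4.1] q6 2.352
```

```bash

python3 -m jog '[[[-1,-0.006,0,-0.001,0],[-1,-0.012,0,0,0],[-1,-0.018,0,0.001,0],[-1,-0.025,0,0.004,0],[-1,-0.031,0,0.007,0]]]'>/dev/null ; python3 chk.py
python3 -m jog '[[[-1,-0.006,0,0.0045,0],[-1,-0.012,0,0.009,0],[-1,-0.016,0,0.015,0],[-1,-0.020,0,0.021,0]]]'>/dev/null ; python3 chk.py
python3 -m jog '[[[-1,-0.003,0,0.005,0],[-1,-0.0055,0,0.010,0],[-1,-0.0055,0,0.012,0]]]'>/dev/null ; python3 chk.py
```

```text
CHK [0.5551 0.1202 0.183 ] -0.737 tz [-1.7    0.334  0.033] [ -1.9 -10.1   5. ] q6 2.391
CHK [0.5407 0.1351 0.1622] -0.737 tz [-0.702  0.095  0.015] [ 0.6 -4.4  5.8] q6 2.417
CHK [0.5366 0.1395 0.1497] -0.737 tz [-0.187  0.415 -0.03 ] [-0.7 -0.6  5.6] q6 2.424
```

```bash

python3 -m jog '[[[-1,0,0,0.0015,0],[-1,0,0,0.003,0]]]'>/dev/null ; python3 chk.py
python3 -m jog '[[[-1,0,0,0.0015,0],[-1,0,0,0.003,0]]]'>/dev/null ; python3 chk.py
```

```text
CHK [0.536  0.1398 0.1468] -0.737 tz [ 0.094  0.792 -0.004] [-5.   0.  10.5] q6 2.424
CHK [0.5361 0.14   0.1456] -0.737 tz [-0.091  1.81  -0.029] [-11.4  -0.6  28.8] q6 2.424
```

```bash

python3 -m jog '[[[-1,0,0,-0.01,0],[-1,0,0,-0.05,0],[-1,0,0,-0.09,0],[-1,0.02,0,-0.12,0],[-1,0.04,0,-0.15,0]]]'>/dev/null 
python3 -m jog '[[[-1,0.02,0,0,0],[-1,0.02,0,0,0],[-1,0.02,0,0,0]]]'>/dev/null ; python3 chk.py
python3 - <<'E'
from h import *
s,im=snap('wrist','w5.png');_,b=snap('scene','s5.png')
f=lambda i:cv2.resize(i[:,:,::-1],(400,400),interpolation=cv2.INTER_CUBIC)
cv2.imwrite('pics/c5.png',np.hstack([f(im[80:280,150:350]),f(b[160:260,240:340])]))
E
```

```text
CHK [0.5806 0.0988 0.2924] -0.738 tz [ 0.158 -0.006  0.023] [-0.   0.2  0.7] q6 2.347
```

View pics/c5.png

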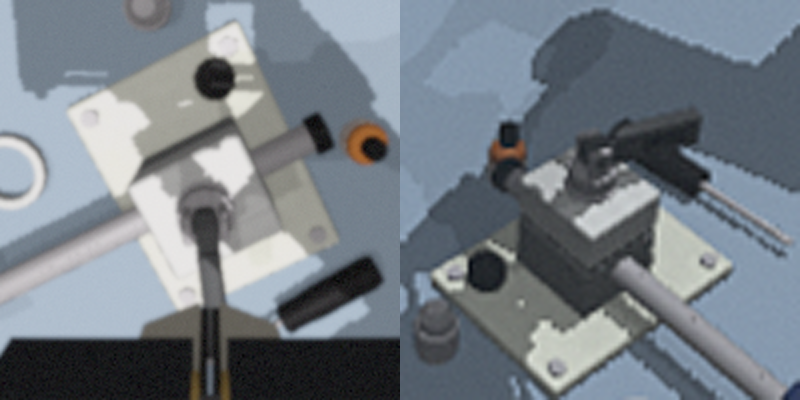

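The lever is flat, pointing towards the robot and left of it, and the bystanders haven't moved. I'll check that the lever's yaw hasn't drifted.

```bash
python3 - <<'E'
from h import *
s=robot.observe();im=cv2.imread('pics/w5.png')
Rt=R.from_euler('xyz',s['tool_rot']).as_matrix()
for y in range(190,234,4):
    r=im[y,225:285].max(1); idx=np.where(r<95)[0]+225
    if len(idx): print(y,idx.min(),idx.max(),[ (Rt.T@(onz('wrist',(x,y),.139,s)-s['tool_pos']))[:2].round(4) for x in (idx.min()-.5,idx.max()+.5)])
p=lambda u,v:(150+u/2,80+v/2)
w=onz('wrist',p(207,213),.109,s);print(w,Rt.T@(w-s['tool_pos']))
o,b=robot.observe(),robot.read_camera('top');cv2.imwrite('pics/t5.png',b[:,:,::-1])
g=cv2.cvtColor(im,cv2.COLOR_BGR2GRAY)
for y in (196,204,212,220,228): print(y,g[y,240:272])
E
```

```text
190 245 259 [array([-0.0079, -0.0097]), array([-0.0079,  0.0052])]
194 246 259 [array([-0.012 , -0.0087]), array([-0.012 ,  0.0052])]
198 248 258 [array([-0.0162, -0.0067]), array([-0.0162,  0.0042])]
202 249 258 [array([-0.0204, -0.0058]), array([-0.0204,  0.0043])]
206 250 258 [array([-0.0247, -0.0048]), array([-0.0247,  0.0043])]
210 253 259 [array([-0.029 , -0.0018]), array([-0.029 ,  0.0053])]
214 258 259 [array([-0.0333,  0.0033]), array([-0.0333,  0.0053])]
230 261 261 [array([-0.0509,  0.0065]), array([-0.0509,  0.0075])]
[0.57049149 0.10892061 0.109     ] [-0.01271722 -0.00084833  0.18262733]
196 [190 158 140 131 121 106  86  67  63  63  62  64  62  68  61  64  63  60
  67  86 110 123 125 122 120 130 137 140 144 149 158 157]
204 [230 231 228 227 226 224 224 206 160 101  73  62  64  64  62  67  60  60
  81 152 205 224 225 219 201 177 152 143 146 150 163 180]
212 [230 232 231 230 230 229 229 223 198 151 108 102 105 108 101  95  83  69
  64  87 155 207 226 229 229 229 230 229 230 230 229 230]
220 [228 227 228 229 230 230 229 228 222 199 151 110  99 106 109 110 110 111
 109 103 104 148 200 221 228 229 230 229 230 230 230 229]
228 [215 216 215 214 216 214 211 213 219 218 192 146 105 100 104 107 110 111
 109 109  99  94 122 164 184 189 188 189 188 190 189 189]
```

```bash
python3 - <<'E'
from h import *
s=robot.observe()
g=cv2.cvtColor(cv2.imread('pics/w4.png'),cv2.COLOR_BGR2GRAY).astype(float)
xs,ys=[],[]
for x in range(247,265):
    c=g[232:250,x]; k=np.where((c[:-1]<115)&(c[1:]>=115))[0]
    if len(k): k=k[-1]; y=232+k+(115-c[k])/(c[k+1]-c[k]); print(x,round(y,2)); xs.append(x);ys.append(y)
for y in range(205,242,4):
    r=g[y,235:275]; i=np.where(r<110)[0]+235; print(y,i.min(),i.max())
E
python3 - <<'E'
import cv2
a=cv2.imread('pics/w4.png')[175:250,225:285];b=cv2.imread('pics/w5.png')[175:250,225:285]
import numpy as np
cv2.imwrite('pics/c6.png',cv2.resize(np.hstack([a,b]),None,fx=6,fy=6,interpolation=cv2.INTER_CUBIC))
E
```

```text
247 233.0
248 239.29
249 240.68
250 241.46
251 241.71
252 241.84
253 241.88
254 241.77
255 241.69
256 241.49
257 241.35
258 241.27
259 241.09
260 240.91
261 240.6
262 239.92
263 237.12
205 245 261
209 245 262
213 245 261
217 246 261
221 246 262
225 246 262
229 247 262
233 248 262
237 248 262
241 250 258
```

View pics/c6.png

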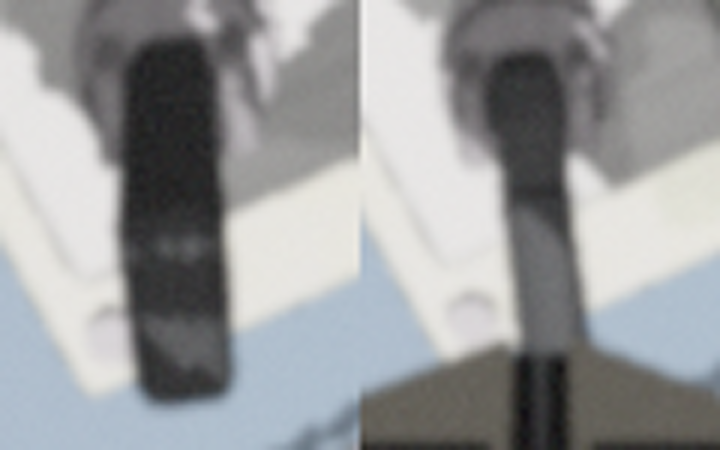

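The tip edge slopes by about 0.13 rad in the picture taken before folding, which matches the lever's angle now. So folding didn't turn the bolt, and I'm handing in.

```bash
python3 -c "
from h import *
print(robot.hand_in())"
```

```text
the job is handed in; nothing more can be done
None
```

The lever bolt was screwed in clockwise to a measured torque of about 0.50 N m, the lever was folded flat to its stop without the bolt visibly turning, the wrist and scene pictures show no bystander moved, and the job is handed in.

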